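# Fold back the bifold door of the lens cupboard

## Task

Two small open-topped glass display cupboards with wooden bifold doors stand side by side. Pull the door of the one that holds the black macro lens by its bar handle until both panels are folded back as far as they go, then let go. Leave the other cupboard, with the white mug in it, shut.

Things in the scene. Friction and masses are not known exactly. Their poses are not given: they have to be found in the camera images.
- lens_cupboard: Fixed open-topped glass cupboard with the black macro lens (74 mm wide, 90 tall); its twin holds a white mug. 180 deep, 248 wide, 160 mm high. Origin: centre of underside; +x to its back (door at -x, facing the robot), +y left along the door, z up. Door: two panels 110 wide, 12 thick, 12 to 148 mm above the surface; the first is hinged at x=-84, y=110 mm, the lead panel on its other edge.
- lens_door (a joint): Angle q of that door's first panel, rad: 0 shut (as it starts), 1.35 folded back to the stop. The first panel turns clockwise seen from above by q, the lead panel anticlockwise by q; the fold comes out to -x while the lead panel's far edge slides along the track to +y. Light friction (under 5 N at the handle); it stays where left.
- lens_handle: Handle of that door: upright steel bar 12 mm thick on the lead panel, from 65 mm below to 20 mm above the origin, which is on the bar axis 160 mm above the surface; 33 mm gap to the panel; two stubs to it 36 and 58 mm below. +x into the panel, +y along it to the fold, 30 mm off. In the cupboard frame at q: x = -84 - 80 sin q - 45 cos q, y = 110 - 140 cos q - 45 sin q (mm).
- mug_door (a joint): The same angle for the other cupboard's door (the one with the mug), rad: 0 shut; it is to stay shut.

How it is judged:
By the outcome, as a careful person would: the job done as asked, in the order asked, and still so for the second after the job is handed in, with the robot touching nothing.
It also fails if it takes over 32 s, if anything falls off the work surface, if the arm or the gripper's body presses on something with over 40 N, if the wrist force passes 120 N, or if a joint passes its speed limit or range.

## Robot

A 6-joint arm with a two-finger parallel gripper is mounted at the origin on the work surface. World frame = base frame: x ahead of the robot, y to its left, z up, the work surface at z = 0. Lengths are in m, angles in degrees, forces in N, time in s.
With the tool pointing down it reaches from about 0.375 to 0.9 m from the base axis. Payload 3.1 kg.
Tool frame: the origin (TCP) lies between the finger pads; the fingertips stand 22 mm ahead of it and the grasp point (between the pads) lies 3 mm ahead of it; y points along the fingers, x is the direction in which the jaws open and shut, and the axes are right-handed (so a half turn about y gives the same grasp; the last joint's range is limited). The gripper opens to 87 mm and grips with 3 to 60 N. Pads are 19 mm wide; open, the fingers measure 117 mm over their backs; the gripper's body (75 mm by 190 mm) begins 51 mm behind the grasp point.
Start: joints at [65.747, 30.224, 82.088, -0, 67.689, -10.227], TCP at [0.151, 0.606, 0.245] pointing down, gripper open.
Joint ranges: [-176.69, 176.69], [-43.24, 126.21], [12.49, 139.97], [-82, 262], [0, 151.66], [-163.58, 163.58]. Speed limits (degrees/s): [159.86, 159.86, 180, 180, 180, 180].

## Interface

Orientations are given as a 3x3 rotation matrix whose columns are the frame's x, y, z axes.
In Python, from rig import bot, imaging, workorder gives the robot as it stands. The module is installed in compiled form; this text tells all that it offers.
- The arm moves only by the tool drive_tool, never from a script. Its argument "commands" is a list of rows, each an object of numbers: "dx", "dy", "dz": the shift along the tool's x, y, z normalised to -1 to 1, where 1 is 4 cm; "wx", "wy", "wz": the turn, a rotation vector about the tool's x, y, z normalised to -1 to 1, where 1 is pi/2 rad; "grip": the finger opening in mm, from 0 to 87. In form: [{"dx": .., "dy": .., "dz": .., "wx": .., "wy": .., "wz": .., "grip": ..}, ...]. A call has 1 to 8 rows; each row shifts and turns the commanded pose from where the row before left it, along the tool's axes as they then stand; what a row does not reach is not made up. A row lasts 1/8 s, in which the tool goes at most 62.5 mm and 10.7 degrees, less where a joint would pass 70% of its speed; a pose out of reach is approached as far as the arm can. A call with a number of a shift or a turn outside -1 to 1 is refused whole. A call with a gripper value outside its range is refused whole. The fingers move at their own pace and stop on an object; the grip force is fixed at half the most. Time passes only in rows, so rows that do not move let the fingers close. It gives the time, the measured TCP pose, the force and the opening at its end, in the units of the state.
- bot.read_state(): the state, without advancing time (a new reading comes with each control period).
- imaging.capture(name): name is "scene" or "top" or "wrist"; returns (picture, depth): 400x640x3 uint8, red, green, blue; 400x640 float32, m along the optical axis (not along the pixel's ray), 0 where there is no reading.
- imaging.get_calibration(name): a dict with "mtx" (3x3 intrinsics, pixels), "world_to_cam" (4x4, takes a point from world to camera coordinates). Camera axes: x right, y down, z forward; pixel columns grow to the right and rows downward; lengths in m; the calibration is good to about 2 mm. A picture is of the moment at which its call begins: read the wrist's pose just before it. get_calibration takes no time and is no camera call; for the wrist camera it gives the pose at the moment of the call.
- workorder.hand_in(): hands the job in, once; it reports no verdict.
The state is a dict: "time_s": time; "joint_positions": joint angles; "qvel": joint speeds; "tau": joint torques, N m; "position": TCP position; "tcp_rot": TCP orientation; "force": force on the tool from outside, world axes, zero at the start; "moment": the same for the moment, N m; "opening": opening from 0.0 (shut) to 1.0 (fully open).
Only numpy, scipy, OpenCV 4.12 (cv2) and the standard library are available. Lean on these libraries where they do the work, as an engineer would, in place of code of your own. Each camera call takes 0.05 s, during which the arm holds its last target. There are 200 camera calls.

## Working session

There is one attempt and no reset: what is moved stays moved. The work goes in short steps, Python scripts to look and compute and a tool call to move; the robot and the scene stay as the last step left them, time stands still between calls to the robot, and variables do not carry over. Pictures are saved under pics/ and viewed, on a budget of 10 in all, crops included, one or two more only if the job needs it, and the job is handed in when it is done.

Besides the shell and the picture viewer there is one more tool, called after "Call:" by a JSON object that holds its "method" and its "body", one argument or row to a line. drive_tool: Moves the arm, as the interface text tells. Its arguments: {"type":"object","properties":{"commands":{"type":"array"}},"required":["commands"]}

```bash
mkdir -p pics
python3 - <<'E'
from rig import bot, imaging
import cv2, numpy as np
s=bot.read_state(); print(s['time_s'],s['position'],s['tcp_rot'],s['opening'])
ims=[]
for n in("scene","top"):
    p,d=imaging.capture(n); c=imaging.get_calibration(n); np.savez(n,p=p,d=d,K=c['mtx'],T=c['world_to_cam']); ims.append(p)
    print(n,c['mtx'],np.linalg.inv(c['world_to_cam']).round(3))
cv2.imwrite('pics/scene.png',ims[0][:,:,::-1]);cv2.imwrite('pics/top.png',ims[1][:,:,::-1])
E
```

```text
0.0 [0.15116926 0.60573    0.24355774] [[ 2.42377206e-01 -8.96490843e-04 -9.70181677e-01]
 [ 9.70179646e-01 -2.02111601e-03  2.42378567e-01]
 [-2.17813988e-03 -9.99997556e-01  3.79884718e-04]] 0.9981213618894511
scene [[450.2317795    0.         318.35756427]
 [  0.         450.2317795  204.90645283]
 [  0.           0.           1.        ]] [[ 0.714  0.564 -0.416  1.071]
 [ 0.7   -0.584  0.41  -0.445]
 [-0.012 -0.584 -0.812  1.039]
 [ 0.     0.     0.     1.   ]]
top [[376.35760174   0.         320.84941128]
 [  0.         376.35760174 199.56330607]
 [  0.           0.           1.        ]] [[-0.009 -0.985  0.171  0.451]
 [-1.     0.006 -0.013  0.032]
 [ 0.012 -0.171 -0.985  1.055]
 [ 0.     0.     0.     1.   ]]
```

View pics/scene.png

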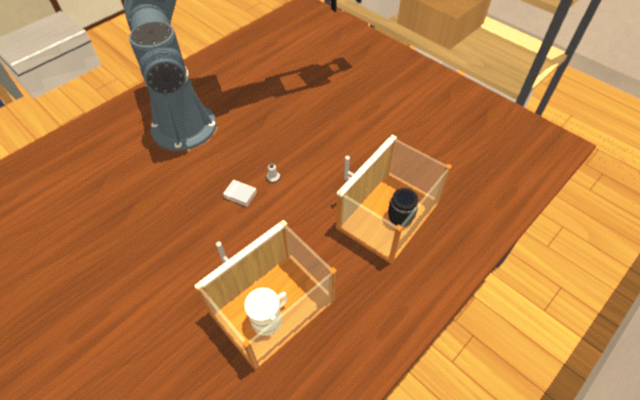

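View pics/top.png

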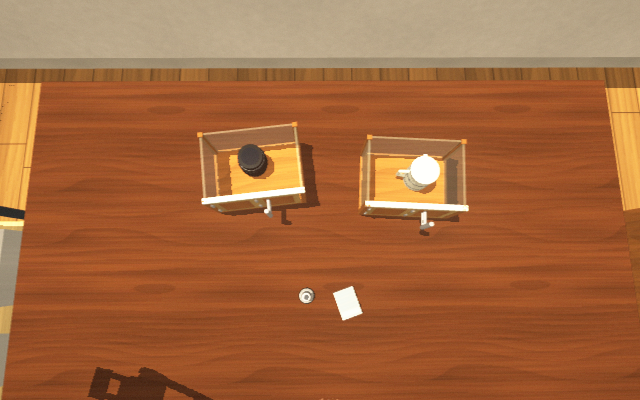

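The lens cupboard is the left one in the top view: door bar (203,201)–(303,191), handle about (268,207), lens at (252,160). The mug cupboard is on the right. In the scene view the lens handle is at (347,165). Next I'll measure and zoom in.

```bash
cat > h.py <<'E'
import numpy as np, cv2
def load(n):
    z=np.load(n+'.npz'); return z['p'],z['d'],z['K'],z['T']
def ray(n,uv,z):
    _,_,K,T=load(n); Ti=np.linalg.inv(T); d=Ti[:3,:3]@np.linalg.inv(K)@[uv[0],uv[1],1]; o=Ti[:3,3]
    return o+d*(z-o[2])/d[2]
def proj(n,X):
    _,_,K,T=load(n); c=T[:3,:3]@X+T[:3,3]; return (K@c/c[2])[:2]
E
python3 - <<'E'
from h import *
p,d,K,T=load('top')
sub=p[175:225,190:320]; m=(sub.min(2)>165).astype(np.uint8)
n,l,st,ce=cv2.connectedComponentsWithStats(m)
i=1+st[1:,4].argmax(); ys,xs=np.where(l==i); pts=np.stack([xs+190,ys+175],1).astype(np.float32)
print(st[1:].tolist()); r=cv2.minAreaRect(pts); b=cv2.boxPoints(r); print(b)
for q in b: print(q, ray('top',q,.16).round(4), ray('top',q,.148).round(4))
print(np.linalg.norm(ray('top',b[0],.16)-ray('top',b[1],.16)),np.linalg.norm(ray('top',b[2],.16)-ray('top',b[1],.16)))
Ti=np.linalg.inv(T)
for (u,v) in [(225,199),(250,196),(290,192),(250,160)]:
    z=d[v,u]; print('depth',(u,v),(Ti@np.append(z*np.linalg.inv(K)@[u,v,1],1))[:3].round(3))
a=cv2.resize(p[110:225,190:310],None,fx=5,fy=5,interpolation=2)
s=load('scene')[0]; a2=cv2.resize(s[130:190,330:370],None,fx=5,fy=5,interpolation=2)
o=np.zeros((575,800,3),np.uint8); o[:,:600]=a; o[:300,600:]=a2; cv2.imwrite('pics/z1.png',o[:,:,::-1])
E
```

```text
[[111, 6, 1, 2, 2], [11, 12, 104, 17, 642], [74, 25, 6, 13, 45]]
[[200.85547 197.74745]
 [303.86862 185.86131]
 [304.5825  192.04817]
 [201.56934 203.93431]]
[200.85547 197.74745] [0.6124 0.3086 0.16  ] [0.6146 0.3123 0.148 ]
[303.86862 185.86131] [0.6401 0.0607 0.16  ] [0.6427 0.0611 0.148 ]
[304.5825  192.04817] [0.6248 0.059  0.16  ] [0.6272 0.0594 0.148 ]
[201.56934 203.93431] [0.5973 0.3062 0.16  ] [0.5993 0.3099 0.148 ]
0.24941543295214452 0.015407897958048505
depth (225, 199) [0.61  0.251 0.157]
depth (250, 196) [0.616 0.191 0.16 ]
depth (290, 192) [0.625 0.094 0.16 ]
depth (250, 160) [0.723 0.204 0.1  ]
```

View pics/z1.png

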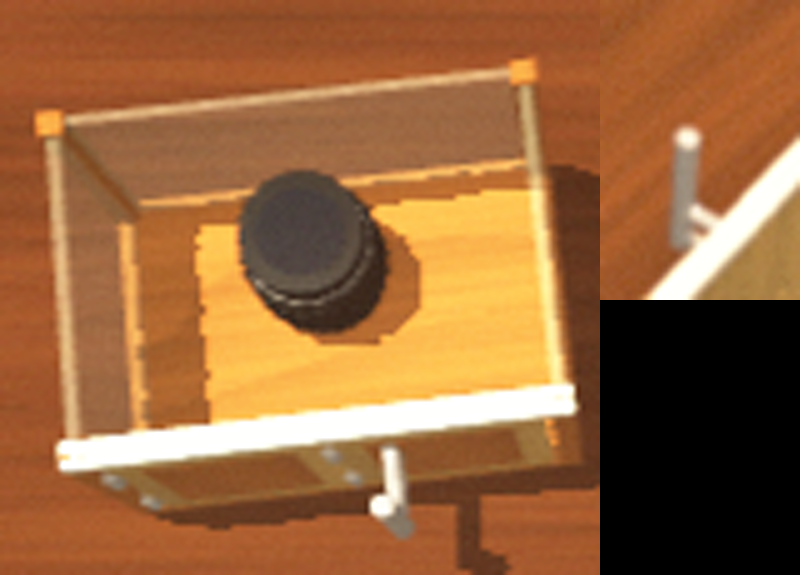

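The zoom shows the rail ends, the back posts at about (199.6,134.4) and (294.6,124.0), and the bar tip at top (266.4,211.6) and scene (347.4,157.6). Next I'll fit the cupboard pose.

Run:
```python
from h import *
ht=ray('top',(266.4,211.6),.18); hs=ray('scene',(347.4,157.6),.18); print('tip',ht.round(4),hs.round(4))
L=ray('top',(199.6,134.4),.16);R=ray('top',(294.6,124.0),.16); print('posts',L,R,np.linalg.norm(L-R))
rl=(ray('top',(200.86,197.75),.16)+ray('top',(201.57,203.93),.16))/2; rr=(ray('top',(303.87,185.86),.16)+ray('top',(304.58,192.05),.16))/2
for a,b in((L,R),(rl,rr)): v=a-b; print('yaw',np.degrees(np.arctan2(-v[0],v[1])))
v=(L-R+rl-rr); yaw=np.arctan2(-v[0],v[1]); c,s=np.cos(yaw),np.sin(yaw); Rm=np.array([[c,-s],[s,c]])
print('railx to posts', ((L+R-rl-rr)/2)[:2]@Rm)
h=(ht+hs)[:2]/2
print('yaw',np.degrees(yaw)); C=h-Rm@[-.129,-.030]; print('C from handle',C)
print('rail mid local',Rm.T@((rl+rr)[:2]/2-C),'posts mid local',Rm.T@((L+R)[:2]/2-C))
```

```text
tip [0.5748 0.1479 0.18  ] [0.5798 0.146  0.18  ]
posts [0.77202578 0.31901022 0.16      ] [0.79820191 0.08376135 0.16      ] 0.23670069829327034
yaw 6.349182870643087
yaw 6.365399067699973
railx to posts [ 0.16737364 -0.00079822]
yaw 6.35749721461051
C from handle [0.70220929 0.19104375]
rail mid local [-0.08383373  0.00189648] posts mid local [0.08353992 0.00109826]
```

Two-view checks agree: centre (0.702, 0.192), yaw 6.4°, rail at x=-84, post span as expected, and closed handle at about (0.577, 0.148). I'll turn the jaws along the door and travel above the handle.

Call:
{"method": "drive_tool", "body": {
  "commands": [
    {"wy":-0.113,"grip":50},
    {"wy":-0.113,"grip":50},
    {"dx":-0.96,"dz":-0.7,"grip":50},
    {"dx":-0.96,"dz":-0.7,"grip":50},
    {"dx":-0.96,"dz":-0.7,"grip":50},
    {"dx":-0.96,"dz":-0.7,"grip":50},
    {"dx":-0.96,"dz":-0.7,"grip":50},
    {"dx":-0.96,"dz":-0.7,"grip":50}
  ]
}}

```text
schema error: expected keys dx, dy, dz, wx, wy, wz, grip
```

Call:
{"method": "drive_tool", "body": {
  "commands": [
    {"dx":-0.96,"dz":-0.7,"grip":50},
    {"dx":-0.96,"dz":-0.7,"grip":50},
    {"dx":-0.96,"dz":-0.7,"grip":50},
    {"dx":-0.96,"dz":-0.7,"grip":50},
    {"dx":-0.96,"dz":-0.7,"grip":50},
    {"dx":-0.96,"dz":-0.7,"grip":50},
    {"grip":50}
  ]
}}

```text
schema error: expected keys dx, dy, dz, wx, wy, wz, grip
```

```bash
cat > st.py <<'E'
from rig import bot
import numpy as np
s=bot.read_state(); R=np.array(s['tcp_rot']); p=np.array(s['position'])
print('t',s['time_s'],'p',p.round(4),'yaw',np.degrees(np.arctan2(R[1,0],R[0,0])).round(2),'y',R[:,1].round(3),'F',np.round(s['force'],1),'op',round(s['opening'],3),'j',np.round(s['joint_positions'],1))
a=np.radians(6.36); C=np.array([.7022,.1915]); Rm=np.array([[np.cos(a),-np.sin(a)],[np.sin(a),np.cos(a)]])
print('local mm',(Rm.T@(p[:2]-C)*1000).round(1))
def tgt(q,yaw):
    l=np.array([-84-80*np.sin(q)-45*np.cos(q),110-140*np.cos(q)-45*np.sin(q)])/1000; return C+Rm@l
E
python3 - <<'E'
from st import *
w=tgt(0,0); print(w, 'tool dx,dz needed', R.T@np.array([w[0]-p[0],w[1]-p[1],.160-p[2]])/.04)
from rig import imaging
import cv2
im,_=imaging.capture('wrist'); sc,_=imaging.capture('scene')
cv2.imwrite('pics/w1.png',cv2.resize(np.hstack([im[:,:,::-1],cv2.resize(sc[60:260,200:520],(640,400))[:,:,::-1]]),(800,250)))
E
```

```text
t 0.1 p [0.1512 0.6058 0.2437] yaw 75.97 y [-0.001 -0.002 -1.   ] F [0.7 0.4 0. ] op 1.002 j [ 65.7  30.3  82.1   0.   67.7 -10.2]
local mm [-501.8  472.8]
[0.57731718 0.14739464] tool dx,dz needed [ -8.53254017   2.10340882 -13.11448701]
```

View pics/w1.png

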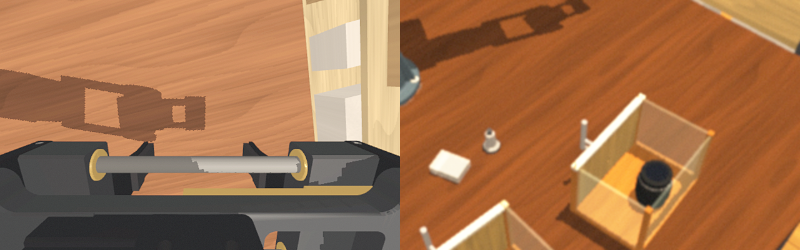

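The picture shows the arm has not moved: every key is required in each row. I'll send the moves again with full rows.

Call:
{"method": "drive_tool", "body": {
  "commands": [
    {"dx":0,"dy":0,"dz":0,"wx":0,"wy":-0.113,"wz":0,"grip":50},
    {"dx":0,"dy":0,"dz":0,"wx":0,"wy":-0.113,"wz":0,"grip":50},
    {"dx":-0.96,"dy":0,"dz":-0.7,"wx":0,"wy":0,"wz":0,"grip":50},
    {"dx":-0.96,"dy":0,"dz":-0.7,"wx":0,"wy":0,"wz":0,"grip":50},
    {"dx":-0.96,"dy":0,"dz":-0.7,"wx":0,"wy":0,"wz":0,"grip":50},
    {"dx":-0.96,"dy":0,"dz":-0.7,"wx":0,"wy":0,"wz":0,"grip":50},
    {"dx":-0.96,"dy":0,"dz":-0.7,"wx":0,"wy":0,"wz":0,"grip":50},
    {"dx":-0.96,"dy":0,"dz":-0.7,"wx":0,"wy":0,"wz":0,"grip":50}
  ]
}}

```text
time_s: 1.2
position: [0.3446, 0.3946, 0.2446]
tcp_rot: [[-0.11, 0.0, -0.994], [0.994, 0.0, -0.11], [0.0, -1.0, -0.0]]
force: [0.3, -0.5, 0.1]
opening: 0.575
```

Call:
{"method": "drive_tool", "body": {
  "commands": [
    {"dx":-0.96,"dy":0,"dz":-0.7,"wx":0,"wy":0,"wz":0,"grip":50},
    {"dx":-0.96,"dy":0,"dz":-0.7,"wx":0,"wy":0,"wz":0,"grip":50},
    {"dx":-0.96,"dy":0,"dz":-0.7,"wx":0,"wy":0,"wz":0,"grip":50},
    {"dx":-0.96,"dy":0,"dz":-0.7,"wx":0,"wy":0,"wz":0,"grip":50},
    {"dx":-0.96,"dy":0,"dz":-0.7,"wx":0,"wy":0,"wz":0,"grip":50},
    {"dx":-0.96,"dy":0,"dz":-0.7,"wx":0,"wy":0,"wz":0,"grip":50},
    {"dx":0,"dy":0,"dz":0,"wx":0,"wy":0,"wz":0,"grip":50}
  ]
}}

```text
time_s: 2.08
position: [0.5387, 0.1828, 0.2444]
tcp_rot: [[-0.105, 0.002, -0.994], [0.994, -0.0, -0.105], [-0.001, -1.0, -0.002]]
force: [-0.7, 0.8, -0.2]
opening: 0.577
```

Run:
```python
from st import *
w=tgt(0,0); print(w, 'tool d needed', R.T@np.array([w[0]-p[0],w[1]-p[1],.160-p[2]])/.04)
```

```text
t 2.075 p [0.5387 0.1828 0.2444] yaw 96.05 y [ 0.002 -0.    -1.   ] F [-0.7  0.8 -0.2] op 0.577 j [  7.5  25.9  90.4  -0.   63.7 -88.5]
local mm [-163.5    9.4]
[0.57731718 0.14739464] tool d needed [-0.98018482  2.11302519 -0.8632927 ]
```

Call:
{"method": "drive_tool", "body": {
  "commands": [
    {"dx":-0.98,"dy":0,"dz":-0.86,"wx":0,"wy":0,"wz":0,"grip":50},
    {"dx":0,"dy":0,"dz":0,"wx":0,"wy":0,"wz":0,"grip":50},
    {"dx":0,"dy":0.5,"dz":0,"wx":0,"wy":0,"wz":0,"grip":50}
  ]
}}

```text
time_s: 2.45
position: [0.5747, 0.151, 0.2255]
tcp_rot: [[-0.11, 0.002, -0.994], [0.994, 0.001, -0.11], [0.001, -1.0, -0.002]]
force: [-1.0, -0.0, -0.4]
opening: 0.572
```

Run:
```python
from st import *
w=tgt(0,0); print(w, 'tool d needed', R.T@np.array([w[0]-p[0],w[1]-p[1],.160-p[2]])/.04)
from rig import imaging
import cv2
im,_=imaging.capture('wrist'); sc,_=imaging.capture('scene')
cv2.imwrite('pics/w2.png',cv2.resize(np.hstack([im[:,:,::-1],cv2.resize(sc[80:230,270:510],(640,400))[:,:,::-1]]),(800,250)))
```

```text
t 2.45 p [0.5747 0.151  0.2255] yaw 96.3 y [ 0.002  0.001 -1.   ] F [-1.  -0.  -0.4] op 0.572 j [  3.9  29.1  87.9   0.1  62.9 -92.4]
local mm [-131.2  -26.2]
[0.57731718 0.14739464] tool d needed [-0.09685412  1.63669367 -0.05065875]
```

View pics/w2.png

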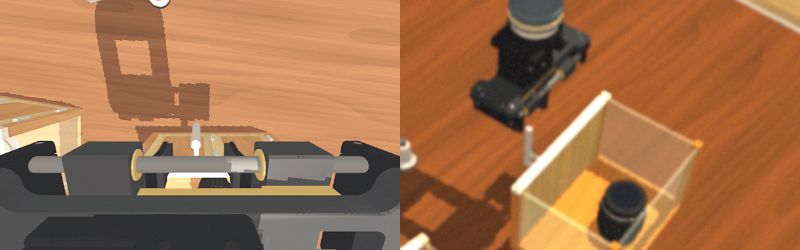

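The bar tip (about (195,125) in the wrist half) is centred between the jaws, and the gripper hangs above it. I'll descend and close.

Call:
{"method": "drive_tool", "body": {
  "commands": [
    {"dx":-0.08,"dy":0.5,"dz":-0.05,"wx":0,"wy":0,"wz":0,"grip":50},
    {"dx":0,"dy":0.6,"dz":0,"wx":0,"wy":0,"wz":0,"grip":50},
    {"dx":0,"dy":0.5,"dz":0,"wx":0,"wy":0,"wz":0,"grip":50},
    {"dx":0,"dy":0,"dz":0,"wx":0,"wy":0,"wz":0,"grip":0},
    {"dx":0,"dy":0,"dz":0,"wx":0,"wy":0,"wz":0,"grip":0},
    {"dx":0,"dy":0,"dz":0,"wx":0,"wy":0,"wz":0,"grip":0},
    {"dx":0,"dy":0,"dz":0,"wx":0,"wy":0,"wz":0,"grip":0}
  ]
}}

```text
time_s: 3.42
position: [0.5773, 0.1473, 0.1615]
tcp_rot: [[-0.11, 0.002, -0.994], [0.994, 0.0, -0.11], [-0.0, -1.0, -0.002]]
force: [0.4, 0.1, 0.6]
opening: 0.207
```

Run:
```python
from st import *
# rows along q, gripper yaw turns k*q; deltas in tool frame of each row's start
k=60/77.35; qs=np.linspace(0,1.35,17)
a0=np.radians(6.36)
for a,b in zip(qs[:-1],qs[1:]):
    d=tgt(b,0)-tgt(a,0); y=np.radians(96.36)+k*a
    X=np.array([np.cos(y),np.sin(y)]); Z=np.array([-np.sin(y),np.cos(y)])
    Z=np.cross([*X,0],[0,0,-1])[:2]
    print(round(b,3),'dx %.3f dz %.3f wy %.3f'%(d@X/.04,d@Z/.04,-k*(b-a)/(np.pi/2)), tgt(b,0).round(4))
```

```text
t 3.425 p [0.5773 0.1473 0.1615] yaw 96.32 y [ 0.002  0.    -1.   ] F [0.4 0.1 0.6] op 0.207 j [  3.6  33.9  90.8   0.   55.1 -92.7]
local mm [-129.   -30.1]
0.084 dx -0.082 dz 0.165 wy -0.042 [0.5711 0.1434]
0.169 dx -0.047 dz 0.159 wy -0.042 [0.5652 0.1404]
0.253 dx -0.012 dz 0.148 wy -0.042 [0.5596 0.1386]
0.338 dx 0.021 dz 0.132 wy -0.042 [0.5543 0.1378]
0.422 dx 0.052 dz 0.112 wy -0.042 [0.5494 0.1381]
0.506 dx 0.080 dz 0.087 wy -0.042 [0.5448 0.1395]
0.591 dx 0.104 dz 0.059 wy -0.042 [0.5408 0.142 ]
0.675 dx 0.123 dz 0.028 wy -0.042 [0.5372 0.1455]
0.759 dx 0.138 dz -0.005 wy -0.042 [0.534  0.1501]
0.844 dx 0.149 dz -0.040 wy -0.042 [0.5314 0.1557]
0.928 dx 0.154 dz -0.076 wy -0.042 [0.5294 0.1622]
1.013 dx 0.154 dz -0.112 wy -0.042 [0.5278 0.1697]
1.097 dx 0.149 dz -0.148 wy -0.042 [0.5269 0.1781]
1.181 dx 0.139 dz -0.182 wy -0.042 [0.5265 0.1872]
1.266 dx 0.124 dz -0.214 wy -0.042 [0.5267 0.1971]
1.35 dx 0.105 dz -0.243 wy -0.042 [0.5274 0.2077]
```

Call:
{"method": "drive_tool", "body": {
  "commands": [
    {"dx":0,"dy":0,"dz":0,"wx":0,"wy":0,"wz":0,"grip":0},
    {"dx":0,"dy":0,"dz":0,"wx":0,"wy":0,"wz":0,"grip":0},
    {"dx":0,"dy":0,"dz":0,"wx":0,"wy":0,"wz":0,"grip":0}
  ]
}}

```text
time_s: 3.8
position: [0.577, 0.1477, 0.1611]
tcp_rot: [[-0.11, 0.0, -0.994], [0.994, 0.001, -0.11], [0.001, -1.0, -0.001]]
force: [-1.2, 3.4, 5.8]
opening: 0.129
```

The grip stopped at about 11–12 mm, so it holds the bar. I'll pull along the arc.

Call:
{"method": "drive_tool", "body": {
  "commands": [
    {"dx":-0.082,"dy":0,"dz":0.165,"wx":0,"wy":-0.042,"wz":0,"grip":0},
    {"dx":-0.047,"dy":0,"dz":0.159,"wx":0,"wy":-0.042,"wz":0,"grip":0},
    {"dx":-0.012,"dy":0,"dz":0.148,"wx":0,"wy":-0.042,"wz":0,"grip":0},
    {"dx":0.021,"dy":0,"dz":0.132,"wx":0,"wy":-0.042,"wz":0,"grip":0}
  ]
}}

```text
time_s: 4.3
position: [0.557, 0.1386, 0.1612]
tcp_rot: [[-0.367, 0.008, -0.93], [0.93, 0.002, -0.367], [-0.001, -1.0, -0.008]]
force: [6.1, 5.6, -1.6]
opening: 0.128
```

```bash
python3 st.py
```

```text
t 4.3 p [0.557  0.1386 0.1612] yaw 111.53 y [ 0.008  0.002 -1.   ] F [ 6.1  5.6 -1.6] op 0.128 j [ 2.800e+00  3.240e+01  9.430e+01  1.000e-01  5.280e+01 -1.089e+02]
local mm [-150.1  -36.5]
```

Forces are small and it follows the arc. I'll continue.

Call:
{"method": "drive_tool", "body": {
  "commands": [
    {"dx":0.052,"dy":0,"dz":0.112,"wx":0,"wy":-0.042,"wz":0,"grip":0},
    {"dx":0.08,"dy":0,"dz":0.087,"wx":0,"wy":-0.042,"wz":0,"grip":0},
    {"dx":0.104,"dy":0,"dz":0.059,"wx":0,"wy":-0.042,"wz":0,"grip":0},
    {"dx":0.123,"dy":0,"dz":0.028,"wx":0,"wy":-0.042,"wz":0,"grip":0},
    {"dx":0.138,"dy":0,"dz":-0.005,"wx":0,"wy":-0.042,"wz":0,"grip":0},
    {"dx":0.149,"dy":0,"dz":-0.04,"wx":0,"wy":-0.042,"wz":0,"grip":0}
  ]
}}

```text
time_s: 5.05
position: [0.5335, 0.1521, 0.1612]
tcp_rot: [[-0.699, 0.005, -0.715], [0.715, -0.006, -0.699], [-0.008, -1.0, 0.001]]
force: [2.1, -8.7, 4.0]
opening: 0.13
```

Call:
{"method": "drive_tool", "body": {
  "commands": [
    {"dx":0.154,"dy":0,"dz":-0.076,"wx":0,"wy":-0.042,"wz":0,"grip":0},
    {"dx":0.154,"dy":0,"dz":-0.112,"wx":0,"wy":-0.042,"wz":0,"grip":0},
    {"dx":0.149,"dy":0,"dz":-0.148,"wx":0,"wy":-0.042,"wz":0,"grip":0}
  ]
}}

```text
time_s: 5.42
position: [0.5275, 0.1754, 0.1612]
tcp_rot: [[-0.826, 0.002, -0.564], [0.564, -0.005, -0.826], [-0.004, -1.0, 0.003]]
force: [0.7, -5.5, 5.0]
opening: 0.13
```

```bash
python3 st.py
```

```text
t 5.425 p [0.5275 0.1754 0.1612] yaw 145.69 y [ 0.002 -0.005 -1.   ] F [ 0.7 -5.5  5. ] op 0.13 j [   7.    31.4   96.7   -0.4   51.8 -138.5]
local mm [-175.4    3.3]
```

Call:
{"method": "drive_tool", "body": {
  "commands": [
    {"dx":0.139,"dy":0,"dz":-0.182,"wx":0,"wy":-0.042,"wz":0,"grip":0},
    {"dx":0.124,"dy":0,"dz":-0.214,"wx":0,"wy":-0.042,"wz":0,"grip":0},
    {"dx":0.105,"dy":0,"dz":-0.243,"wx":0,"wy":-0.042,"wz":0,"grip":0},
    {"dx":0,"dy":0,"dz":0,"wx":0,"wy":0,"wz":0,"grip":0},
    {"dx":0,"dy":0,"dz":0,"wx":0,"wy":0,"wz":0,"grip":0}
  ]
}}

```text
time_s: 6.05
position: [0.5273, 0.2067, 0.1611]
tcp_rot: [[-0.92, 0.001, -0.392], [0.392, -0.002, -0.92], [-0.002, -1.0, 0.001]]
force: [-0.3, 0.3, 4.5]
opening: 0.132
```

Run:
```python
from st import *
print(tgt(1.35,0))
from rig import imaging
import cv2
t,_=imaging.capture('top'); sc,_=imaging.capture('scene')
cv2.imwrite('pics/w3.png',cv2.resize(np.hstack([cv2.resize(t[100:300,160:480],(640,400))[:,:,::-1],cv2.resize(sc[80:230,270:510],(640,400))[:,:,::-1]]),(800,250)))
```

```text
t 6.05 p [0.5273 0.2067 0.1611] yaw 156.9 y [ 0.001 -0.002 -1.   ] F [-0.3  0.3  4.5] op 0.132 j [ 1.020e+01  3.210e+01  9.510e+01 -1.000e-01  5.270e+01 -1.467e+02]
local mm [-172.2   34.4]
[0.52741994 0.20766975]
```

View pics/w3.png

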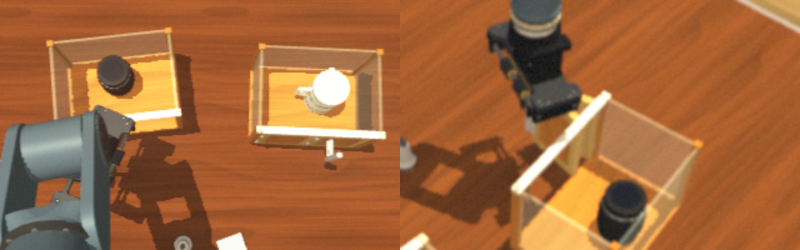

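The door is folded nearly fully, but no stop force shows yet. I'll push on in small steps until it meets the stop.

Call:
{"method": "drive_tool", "body": {
  "commands": [
    {"dx":0.02,"dy":0,"dz":-0.07,"wx":0,"wy":0,"wz":0,"grip":0},
    {"dx":0,"dy":0,"dz":0,"wx":0,"wy":0,"wz":0,"grip":0}
  ]
}}

```text
time_s: 6.4
position: [0.5275, 0.209, 0.1612]
tcp_rot: [[-0.92, 0.001, -0.392], [0.392, -0.003, -0.92], [-0.002, -1.0, 0.002]]
force: [-0.7, -2.4, 5.7]
opening: 0.132
```

Call:
{"method": "drive_tool", "body": {
  "commands": [
    {"dx":0.01,"dy":0,"dz":-0.04,"wx":0,"wy":0,"wz":0,"grip":0},
    {"dx":0,"dy":0,"dz":0,"wx":0,"wy":0,"wz":0,"grip":0}
  ]
}}

```text
time_s: 6.65
position: [0.5277, 0.21, 0.1611]
tcp_rot: [[-0.92, 0.001, -0.392], [0.392, -0.004, -0.92], [-0.002, -1.0, 0.003]]
force: [-1.2, -4.4, 6.8]
opening: 0.127
```

Call:
{"method": "drive_tool", "body": {
  "commands": [
    {"dx":0.02,"dy":0,"dz":-0.05,"wx":0,"wy":0,"wz":0,"grip":0},
    {"dx":0,"dy":0,"dz":0,"wx":0,"wy":0,"wz":0,"grip":0}
  ]
}}

```text
time_s: 6.9
position: [0.5277, 0.2103, 0.1611]
tcp_rot: [[-0.92, -0.0, -0.391], [0.391, -0.007, -0.92], [-0.003, -1.0, 0.007]]
force: [-1.6, -9.7, 6.7]
opening: 0.129
```

Call:
{"method": "drive_tool", "body": {
  "commands": [
    {"dx":0.02,"dy":0,"dz":-0.05,"wx":0,"wy":0,"wz":0,"grip":0},
    {"dx":0,"dy":0,"dz":0,"wx":0,"wy":0,"wz":0,"grip":0}
  ]
}}

```text
time_s: 7.15
position: [0.5277, 0.2105, 0.1612]
tcp_rot: [[-0.921, -0.001, -0.39], [0.39, -0.011, -0.921], [-0.004, -1.0, 0.01]]
force: [-0.2, -16.2, 8.4]
opening: 0.126
```

Stalled at y=0.2103 while force rises to 16 N, so it is at the stop. I'll relax, open and lift away.

Call:
{"method": "drive_tool", "body": {
  "commands": [
    {"dx":-0.02,"dy":0,"dz":0.07,"wx":0,"wy":0,"wz":0,"grip":0},
    {"dx":0,"dy":0,"dz":0,"wx":0,"wy":0,"wz":0,"grip":36},
    {"dx":0,"dy":0,"dz":0,"wx":0,"wy":0,"wz":0,"grip":36},
    {"dx":0,"dy":0,"dz":0,"wx":0,"wy":0,"wz":0,"grip":36},
    {"dx":0,"dy":0,"dz":0,"wx":0,"wy":0,"wz":0,"grip":36}
  ]
}}

```text
time_s: 7.78
position: [0.5269, 0.2135, 0.1603]
tcp_rot: [[-0.919, -0.0, -0.394], [0.394, -0.0, -0.919], [0.0, -1.0, 0.0]]
force: [1.1, -0.5, 0.3]
opening: 0.399
```

Call:
{"method": "drive_tool", "body": {
  "commands": [
    {"dx":0,"dy":-0.4,"dz":0,"wx":0,"wy":0,"wz":0,"grip":36},
    {"dx":0,"dy":-0.8,"dz":0,"wx":0,"wy":0,"wz":0,"grip":36},
    {"dx":0,"dy":-0.9,"dz":0,"wx":0,"wy":0,"wz":0,"grip":36},
    {"dx":0,"dy":-0.9,"dz":0,"wx":0,"wy":0,"wz":0,"grip":36}
  ]
}}

```text
time_s: 8.28
position: [0.527, 0.2134, 0.2828]
tcp_rot: [[-0.919, 0.001, -0.394], [0.394, 0.0, -0.919], [-0.001, -1.0, -0.001]]
force: [0.9, -0.8, 0.1]
opening: 0.415
```

Call:
{"method": "drive_tool", "body": {
  "commands": [
    {"dx":0.8,"dy":0,"dz":-0.8,"wx":0,"wy":0,"wz":0,"grip":36},
    {"dx":0.8,"dy":0,"dz":-0.8,"wx":0,"wy":0,"wz":0,"grip":36},
    {"dx":0.8,"dy":0,"dz":-0.8,"wx":0,"wy":0,"wz":0,"grip":36},
    {"dx":0.8,"dy":0,"dz":-0.8,"wx":0,"wy":0,"wz":0,"grip":36},
    {"dx":0.8,"dy":0,"dz":-0.8,"wx":0,"wy":0,"wz":0,"grip":36},
    {"dx":0,"dy":0,"dz":0,"wx":0,"wy":0,"wz":0,"grip":36}
  ]
}}

```text
time_s: 9.02
position: [0.4414, 0.4262, 0.2817]
tcp_rot: [[-0.921, 0.001, -0.39], [0.39, 0.002, -0.921], [-0.0, -1.0, -0.002]]
force: [0.3, -0.1, -0.1]
opening: 0.417
```

Run:
```python
from st import *
from h import proj
from rig import imaging
import cv2
t,_=imaging.capture('top'); sc,_=imaging.capture('scene')
for q in(1.25,1.35): print(q,proj('top',np.array([*tgt(q,0),.18])),proj('scene',np.array([*tgt(q,0),.18])))
o=np.vstack([np.hstack([cv2.resize(t[110:260,160:480],(800,375))])]); 
o2=np.hstack([cv2.resize(t[110:260,180:340],(400,375)),cv2.resize(sc[110:260,280:440],(400,375))])
cv2.imwrite('pics/w4.png',np.vstack([cv2.resize(o,(480,225)) if 0 else cv2.resize(np.hstack([o]),(800,220)),o2])[:,:,::-1])
```

```text
t 9.025 p [0.4414 0.4262 0.2817] yaw 157.07 y [ 0.001  0.002 -1.   ] F [ 0.3 -0.1 -0.1] op 0.417 j [  33.6   27.1   81.4    0.    71.4 -123.5]
local mm [-233.2  262.1]
1.25 [245.62840227 232.34368631] [345.03936812 136.99022914]
1.35 [240.25757372 232.03015638] [348.45081544 134.68846156]
```

View pics/w4.png

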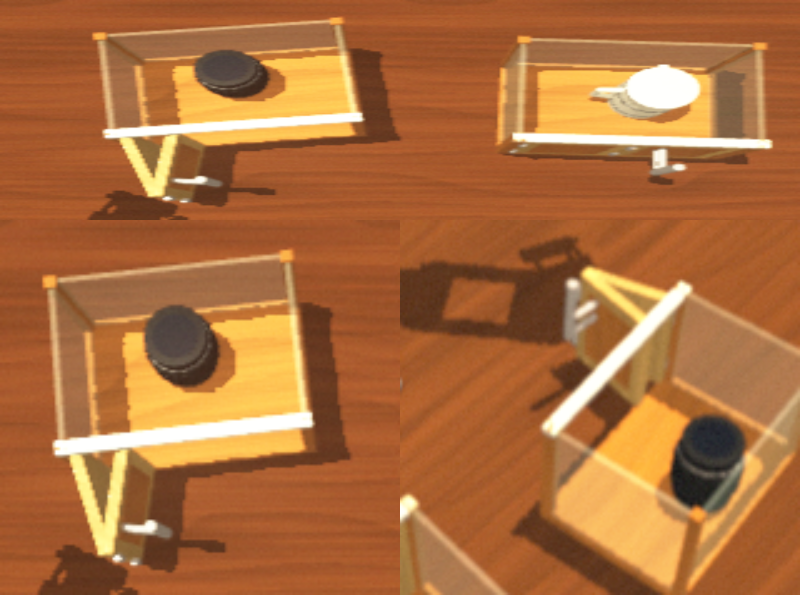

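The top and scene views show the door folded into a narrow V. The bar tip is at about (240,232) in top and (348.8,136) in scene; the 1.35 rad prediction is (240.3,232.0) and (348.5,134.7). The mug door is shut and the arm is clear, so I'll hand in.

```bash
python3 -c "
from rig import workorder
print(workorder.hand_in())"
```

```text
the job is handed in; nothing more can be done
None
```

The lens cupboard's door is folded back to its stop, and I handed the job in at about 9 s of the 32 s allowed. I gripped the bar handle from above, pulled the door round its arc, let go, then lifted the arm clear.

- **Stop reached:** the handle stalled while the sideways force rose to about 16 N, so I stopped pushing there.
- **Final pictures:** after release, the bar tip was within about 1.5 px of where a 1.35 rad opening puts it, in both camera views.
- **Other cupboard:** the mug cupboard's door looked shut in the last picture.
- **Arm clear:** the last force reading was close to zero, with the gripper well away from both cupboards.
- **Faults:** the first two move calls were refused because every key is required in each row. The arm did not move, and I sent them again with full rows. At the nominal end of the arc there was no stop force, so I pushed about 4 mm further to reach the stop. No other check failed or disagreed.

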